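Sweep the flat batteries into the return bay

TASK

Clear the spent batteries off the sound desk: sweep the three 9-volt block batteries that are lying down into the three-sided board bay, sliding them along the desk through its open side with your fingers and never lifting them. Each must end up lying completely inside the bay, with no part sticking out past the ends of the side walls. Leave the two fresh batteries standing upright, and everything else on the desk, where they are.

Things in the scene. Friction and masses are not known exactly. Their poses are not given: they have to be found in the camera images.
- bay: Return bay: two side walls and a back of board (18 mm thick, 35 mm high) fixed on the desk round a dark mat level with the desk; the fourth side (mouth) is open. Inside 200 mm wide (x) by 130 mm deep (y). Origin: centre of the inside floor, at desk height. +y points out of the mouth: mouth line at y = +65 mm, back wall at y = -65 mm, side walls at x = -100 and +100 mm. Place and yaw vary.
- spent_a_mid (a point): Centre of a flat (spent) 9 V block battery, 48 x 26 x 17 mm, 45 g, black with a brass end, lying on its broad side on the desk, so this point is 8.5 mm above it. x runs along the 48 mm length towards the terminals, y across the 26 mm width, z up. Slides on the desk when pushed.
- spent_a_top (a point): Centre of the terminal end face of that battery (spent_a), 24 mm from its centre along +x.
- spent_a_foot (a point): Centre of the plain end face of that battery (spent_a), 24 mm from its centre along -x.
- spent_b_mid (a point): Centre of a flat (spent) 9 V block battery, 48 x 26 x 17 mm, 45 g, black with a brass end, lying on its broad side on the desk, so this point is 8.5 mm above it. x runs along the 48 mm length towards the terminals, y across the 26 mm width, z up. Slides on the desk when pushed.
- spent_b_top (a point): Centre of the terminal end face of that battery (spent_b), 24 mm from its centre along +x.
- spent_b_foot (a point): Centre of the plain end face of that battery (spent_b), 24 mm from its centre along -x.
- spent_c_mid (a point): Centre of a flat (spent) 9 V block battery, 48 x 26 x 17 mm, 45 g, black with a brass end, lying on its broad side on the desk, so this point is 8.5 mm above it. x runs along the 48 mm length towards the terminals, y across the 26 mm width, z up. Slides on the desk when pushed.
- spent_c_top (a point): Centre of the terminal end face of that battery (spent_c), 24 mm from its centre along +x.
- spent_c_foot (a point): Centre of the plain end face of that battery (spent_c), 24 mm from its centre along -x.
- fresh_a: A fresh 9 V block battery, the same make as the spent ones but standing upright on its plain end, 48 mm tall (17 x 26 mm on plan). Leave it. Origin: centre of its underside.
- fresh_b: A fresh 9 V block battery, the same make as the spent ones but standing upright on its plain end, 48 mm tall (17 x 26 mm on plan). Leave it. Origin: centre of its underside.
- remote: Remote control lying on the desk, 45 x 150 x 20 mm, long along its y. Leave it. Origin: centre of its underside.
- mic: Handheld microphone lying on the desk, 215 mm long along its y, 50 mm tall. Leave it. Origin: under its middle, at desk height.
- disc_case: Flat clear disc case lying on the desk, 125 x 142 x 11 mm. Leave it. Origin: centre of its underside.
- tape: Roll of tape lying flat, 100 mm across, 48 mm tall. Leave it. Origin: centre of its underside.
- mug: White mug, 80 mm across, 90 mm tall. Leave it. Origin: centre of its underside.

How it is judged:
At the end, for the whole second after the job is handed in: All three spent batteries lie on the desk inside the bay: both ends behind the mouth line, the centre by 13 mm or more, between the walls, not stacked or stood on end (centre below 16 mm). Both fresh batteries stand upright (within 0.1 rad) (y of spent_a_mid in the frame of bay between -0.065 and 0.052 m and x of spent_a_mid in the frame of bay between -0.1 and 0.1 m and height (world z) of each of spent_a_mid, spent_b_mid, spent_c_mid below 0.016 m and y of each of spent_a_top, spent_a_foot, spent_b_top, spent_b_foot, spent_c_top, spent_c_foot in the frame of bay below 0.065 m and y of spent_b_mid in the frame of bay between -0.065 and 0.052 m and x of spent_b_mid in the frame of bay between -0.1 and 0.1 m and y of spent_c_mid in the frame of bay between -0.065 and 0.052 m and x of spent_c_mid in the frame of bay between -0.1 and 0.1 m and angle between each of fresh_a, fresh_b's own z axis and vertical below 0.1 rad); the robot touches nothing.
It fails at once if a spent battery is lifted off the desk (centre more than 22 mm above it; 8.5 mm when lying) (height (world z) of any of spent_a_mid, spent_b_mid, spent_c_mid above 0.022 m).
It fails at once if a fresh battery is tipped or shifted by more than 20 mm (distance of any of fresh_a, fresh_b from where it was at the start of the episode above 0.02 m or angle between any of fresh_a, fresh_b's own z axis and vertical above 0.35 rad).
It fails at once if the remote, microphone, disc case, tape or mug is shifted by more than 20 mm (distance of any of remote, mic, disc_case, tape, mug from where it was at the start of the episode above 0.02 m).
It also fails if it takes over 72 s, if anything falls off the work surface, if the arm or the gripper's body presses on something with over 40 N, if the wrist force passes 120 N, or if a joint passes its speed limit or range.

ROBOT

A 6-joint arm with a two-finger parallel gripper is mounted at the origin on the work surface. World frame = base frame: x ahead of the robot, y to its left, z up, the work surface at z = 0. Lengths are in m, angles in rad, forces in N, time in s.
With the tool pointing down it reaches from about 0.35 to 0.8 m from the base axis. Payload 7.3 kg.
Tool frame: the origin (TCP) lies between the finger pads; the fingertips stand 25 mm ahead of it and the grasp point (between the pads) lies 6 mm ahead of it (r.tip_extent is the distance from the TCP to the fingertips, in m); z points along the fingers, y is the direction in which the jaws open and shut (so a half turn about z gives the same grasp; the last joint's range is limited). The gripper opens to 85 mm and grips with 20 to 120 N. Pads are 22 mm wide; open, the fingers measure 114 mm over their backs; the gripper's body (76 mm by 85 mm) begins 54 mm behind the grasp point. The pads swing forward as they close: fully open they stand 13 mm farther back than shut.
Start: joints at [-1.453, 0.342, 1.524, -0, 1.275, -0.146], TCP at [0.137, -0.507, 0.256] pointing down, gripper open.
Joint ranges: [-2.53, 2.53], [-0.77, 2.02], [0.04, 2.7], [-1, 4.14], [0.28, 2.66], [-3.11, 3.11]. Speed limits (rad/s): [2.57, 2.57, 3.14, 3.14, 3.14, 3.14].

INTERFACE

Orientations are given as a unit quaternion [x, y, z, w].
In Python, from workcell import r, command_gripper, optics gives the robot as it stands. The module is installed in compiled form; this text tells all that it offers. Calls block until the motion is done:
- r.reach(position, orientation): joint-space move of the TCP to a pose.
- r.move_straight(position, orientation=None, speed=0.15, max_force=None): straight line of the TCP; orientation=None keeps the orientation; speed is the mean speed in m/s. With max_force (N) it stops when the force on the tool has changed by that much, and returns True; else False.
- r.movej(angles): joint-space move.
- command_gripper(opening, force=None): finger opening in m; force is the grip in N (None keeps the last); returns when the fingers have stopped.
- r.hold(seconds).
- r.solve_ik(position, orientation): joint angles nearest the present ones, or None.
- r.read_state(): the state.
- optics.get_image(name): name is "side" or "top" or "wrist"; returns (picture, depth): 480x640x3 uint8, red, green, blue; 480x640 float32, m along the optical axis (not along the pixel's ray), 0 where there is no reading.
- optics.camera_model(name): a dict with "K" (3x3 intrinsics, pixels), "k1" (the pictures are not rectified: a ray, as slopes to the right and down, at radius r is drawn at 1 + k1 r^2 times it, then the intrinsics apply), "R" (3x3) and "t" (3): a world point X has camera coordinates R X + t; the wrist camera has in their place "tool_from_camera" (4x4, takes a point from camera to tool coordinates, whose origin is the TCP and whose axes are the flange's). Camera axes: x right, y down, z forward; pixel columns grow to the right and rows downward; lengths in m; the calibration is good to about 2 mm. A picture is of the moment at which its call begins: read the wrist's pose just before it. camera_model takes no time and is no camera call.
A pose or a line that the arm cannot do raises r.PlanningError and nothing moves.
- r.finish_job(): hands the job in, once; it reports no verdict.
The state is a dict: "time_s": time; "joint_positions": joint angles; "dq": joint speeds; "tau": joint torques, N m; "eef_pos": TCP position; "eef_rot": TCP orientation; "contact_force": force on the tool from outside, world axes, zero at the start; "torque": the same for the moment, N m; "grip_width": finger opening in m.
Only numpy, scipy, OpenCV 4.12 (cv2) and the standard library are available. Lean on these libraries where they do the work, as an engineer would, in place of code of your own. Each camera call takes 0.05 s, during which the arm holds its last target. There are 200 camera calls.

## Working session

There is one attempt and no reset: what is moved stays moved. The work goes in short steps, each a Python script; the robot and the scene stay as the last script left them, time stands still between calls to the robot, and variables do not carry over. Pictures are saved under pics/ and viewed, about 8 in all and at most 12, crops included, and the job is handed in when it is done.

```bash
mkdir -p pics; cat > h.py <<'E'
import numpy as np, cv2
from workcell import r, command_gripper, optics
def px2w(cam, uv, z):
    m=optics.camera_model(cam); K=np.array(m["K"]); R=np.array(m["R"]); t=np.array(m["t"])
    uv=np.atleast_2d(np.array(uv,float)); d=(uv-K[:2,2])/[K[0,0],K[1,1]]
    u=d.copy()
    for _ in range(20): u=d/(1+m["k1"]*(u**2).sum(1,keepdims=True))
    ray=np.c_[u,np.ones(len(u))]@R; c=-R.T@t
    return c+ray*((z-c[2])/ray[:,2])[:,None]
def save(n,im): cv2.imwrite("pics/"+n+".png",im[:,:,::-1])
E
python3 - <<'E'
from h import *
for c in("top","side"):
    im,d=optics.get_image(c); save(c+"0",im); np.save(c+"0.npy",d)
    m=optics.camera_model(c); print(c,m["K"],m["k1"],-np.array(m["R"]).T@m["t"])
print(px2w("top",[[0,0],[639,0],[0,479],[639,479],[320,240]],0).round(3))
E
```

```text
top [[505.88150251   0.         323.28632293]
 [  0.         505.88150251 237.10543674]
 [  0.           0.           1.        ]] -0.040953701027846415 [0.4188802  0.06389564 1.01643744]
side [[521.31968016   0.         318.17619119]
 [  0.         521.31968016 238.64818377]
 [  0.           0.           1.        ]] -0.0684558128281289 [0.12078272 0.77713905 0.65258356]
[[ 1.108  0.835  0.   ]
 [ 1.09  -0.598  0.   ]
 [ 0.076  0.732  0.   ]
 [ 0.095 -0.516  0.   ]
 [ 0.557  0.099  0.   ]]
```

View pics/top0.png

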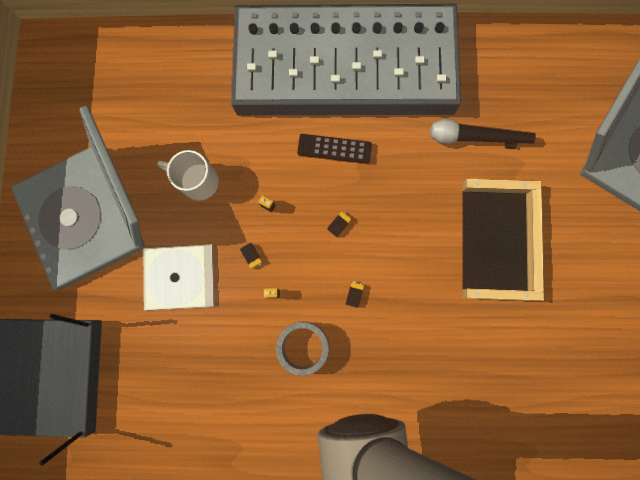

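View pics/side0.png

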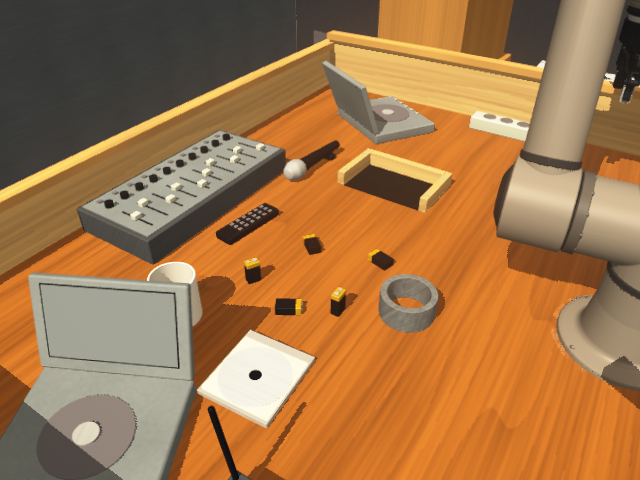

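The top view shows spent batteries at about (340,223), (251,256) and (356,294). The fresh ones stand at (267,203) and (271,293), the tape is at (302,349), and the bay mouth (x≈463) faces left, which is world +y. Next I'll measure the poses.

```bash
cat >> h.py <<'E'
def segs(im,box=(225,165,560,325)):
    x0,y0,x1,y1=box; s=im[y0:y1,x0:x1]; hsv=cv2.cvtColor(s,cv2.COLOR_RGB2HSV).astype(int)
    brass=((hsv[...,0]>=19)&(hsv[...,0]<35)&(hsv[...,1]>170)&(hsv[...,2]>150)).astype(np.uint8)
    dark=((hsv[...,2]<70)&(hsv[...,1]<140)).astype(np.uint8)
    return brass,dark
E
python3 - <<'E'
from h import *
im=cv2.imread("pics/top0.png")[:,:,::-1]
b,d=segs(im)
for n,m in(("brass",b),("dark",d),("both",b|d)):
    k,l,st,c=cv2.connectedComponentsWithStats(m)
    for i in range(1,k):
        if st[i,4]>25:
            pts=np.argwhere(l==i)[:,::-1].astype(np.float32)+[225,165]
            print(n,st[i,4],[np.round(x,1) for x in cv2.minAreaRect(pts.astype(np.float32))],px2w("top",c[i]+[225,165],.017).round(3))
print("bay top outer/inner",px2w("top",[[463,180],[463,190],[541,181],[528,191],[463,290],[463,299],[544,299],[529,290]],.035).round(4))
print("floor", px2w("top",[[463,192],[463,290],[527,192],[527,290]],0).round(4))
print("tape",px2w("top",[[302,348]],.048).round(3),"disc",px2w("top",[[144,250],[213,246],[213,307]],.011).round(3),"mug",px2w("top",[[188,171]],.09).round(3))
v=cv2.resize(im[165:325,225:385],None,fx=3.75,fy=3.75,interpolation=cv2.INTER_CUBIC); save("crop0",v)
E
```

```text
brass 71 [array([265.1, 201.3]), array([12.1,  8.5]), np.float64(26.6)] [[0.633 0.211 0.017]]
brass 58 [array([344.8, 216.6]), array([12.1,  4.8]), np.float64(41.2)] [[0.602 0.049 0.017]]
brass 63 [array([254.6, 262.7]), array([ 5. , 12.3]), np.float64(59.0)] [[0.508 0.229 0.017]]
brass 62 [array([356.8, 285.6]), array([12.6,  5.1]), np.float64(18.4)] [[0.464 0.025 0.017]]
brass 81 [array([270. , 292.5]), array([ 9., 12.]), np.float64(90.0)] [[0.449 0.196 0.017]]
dark 6099 [array([494.5, 240.5]), array([97., 63.]), np.float64(90.0)] [[ 0.554 -0.248  0.017]]
dark 186 [array([337.2, 225.5]), array([11.7, 16.8]), np.float64(40.6)] [[0.583 0.065 0.017]]
dark 199 [array([249.4, 252.8]), array([16.1, 12.2]), np.float64(60.9)] [[0.528 0.239 0.017]]
dark 199 [array([353.7, 296.9]), array([11.8, 16.9]), np.float64(15.3)] [[0.442 0.032 0.017]]
both 6099 [array([494.5, 240.5]), array([97., 63.]), np.float64(90.0)] [[ 0.554 -0.248  0.017]]
both 72 [array([264.8, 201.9]), array([12.1,  9.8]), np.float64(26.6)] [[0.632 0.211 0.017]]
both 244 [array([339. , 223.3]), array([12.1, 22.5]), np.float64(41.2)] [[0.588 0.061 0.017]]
both 262 [array([250.8, 255.3]), array([21.9, 12.4]), np.float64(61.9)] [[0.523 0.237 0.017]]
both 261 [array([354.2, 293.9]), array([12.6, 22.5]), np.float64(17.4)] [[0.447 0.03  0.017]]
both 81 [array([270. , 292.5]), array([ 9., 12.]), np.float64(90.0)] [[0.449 0.196 0.017]]
bay top outer/inner [[ 0.6727 -0.185   0.035 ]
 [ 0.6523 -0.1843  0.035 ]
 [ 0.671  -0.3399  0.035 ]
 [ 0.6506 -0.3129  0.035 ]
 [ 0.4554 -0.178   0.035 ]
 [ 0.4382 -0.1775  0.035 ]
 [ 0.4386 -0.3332  0.035 ]
 [ 0.4557 -0.3051  0.035 ]]
floor [[ 0.6565 -0.193   0.    ]
 [ 0.4567 -0.1866  0.    ]
 [ 0.6568 -0.3242  0.    ]
 [ 0.457  -0.3142  0.    ]]
tape [[0.345 0.13  0.048]] disc [[0.534 0.456 0.011]
 [0.542 0.315 0.011]
 [0.42  0.311 0.011]] mug [[0.676 0.349 0.09 ]]
```

View pics/crop0.png

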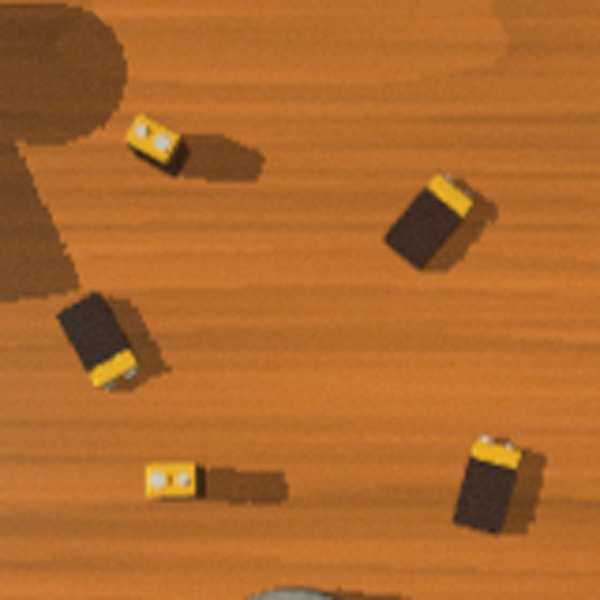

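The crop confirms three lying batteries and two standing. Their broad sides already roughly face the bay, so I'll push each with two slightly spread fingers. Each push follows a smooth curve tangent to the battery's face normal, in the order C, A, B.

```bash
cat >> h.py <<'E'
from scipy.spatial.transform import Rotation as Ro
def quat(h,s):
    x=s*np.r_[h,0]; z=np.array([0,0,-1.]); return Ro.from_matrix(np.c_[x,np.cross(z,x),z]).as_quat()
def path(p0,h0,p3,h3=(-.03,-1),n=7,off=.024,pre=.014):
    p0,h0,p3,h3=[np.array(a,float) for a in(p0,h0,p3,h3)]; h0/=np.linalg.norm(h0); h3/=np.linalg.norm(h3)
    L=np.linalg.norm(p3-p0)*.38; P=[p0,p0+L*h0,p3-L*h3,p3]; out=[(p0-(off+pre)*h0,h0)]
    for t in np.linspace(0,1,n+1):
        u=1-t; p=u**3*P[0]+3*u*u*t*P[1]+3*u*t*t*P[2]+t**3*P[3]
        d=u*u*(P[1]-P[0])+2*u*t*(P[2]-P[1])+t*t*(P[3]-P[2]); d/=np.linalg.norm(d); out.append((p-off*d,d))
    return out
Z=.030
def sgn(w):
    best=None
    for s in(1,-1):
        q=[r.solve_ik([*p,Z],quat(h,s)) for p,h in w]
        if all(x is not None for x in q):
            m=max(abs(x[5]) for x in q)
            if best is None or m<best[0]: best=(m,s)
    return best
def push(w,s,speed=.13):
    p,h=w[0]; r.reach([*p,.15],quat(h,s)); r.move_straight([*p,Z],speed=.2,max_force=15)
    for p,h in w[1:]:
        if r.move_straight([*p,Z],quat(h,s),speed=speed,max_force=30): print("force stop",p); break
    q=np.array(r.read_state()["eef_pos"])[:2]-.015*h
    r.move_straight([*q,Z],speed=.1); r.move_straight([*q,.15],speed=.25)
C=path((.447,.030),(-.3,-.95),(.492,-.26)); A=path((.588,.061),(-.64,-.77),(.553,-.26)); B=path((.523,.237),(.45,-.89),(.615,-.26),n=9)
E
python3 - <<'E'
from h import *
for n,w in zip("CAB",(C,A,B)): print(n,sgn(w),[tuple(p.round(3)) for p,h in w])
command_gripper(.02)
push(C,sgn(C)[1])
p,h=A[0]; r.reach([*(p+[0,.15]),.25],quat(h,sgn(A)[1]))
st=r.read_state(); print(st["time_s"],st["eef_pos"],st["contact_force"],st["grip_width"])
im,_=optics.get_image("top"); save("top1",im)
E
```

```text
C (np.float64(0.7579512792113152), -1) [(np.float64(0.458), np.float64(0.066)), (np.float64(0.454), np.float64(0.053)), (np.float64(0.44), np.float64(0.01)), (np.float64(0.438), np.float64(-0.031)), (np.float64(0.444), np.float64(-0.071)), (np.float64(0.457), np.float64(-0.11)), (np.float64(0.472), np.float64(-0.149)), (np.float64(0.485), np.float64(-0.191)), (np.float64(0.493), np.float64(-0.236))]
A (np.float64(0.7160007012879941), -1) [(np.float64(0.612), np.float64(0.09)), (np.float64(0.603), np.float64(0.079)), (np.float64(0.572), np.float64(0.042)), (np.float64(0.552), np.float64(0.001)), (np.float64(0.543), np.float64(-0.042)), (np.float64(0.542), np.float64(-0.088)), (np.float64(0.546), np.float64(-0.135)), (np.float64(0.551), np.float64(-0.185)), (np.float64(0.554), np.float64(-0.236))]
B (np.float64(0.45216740151031676), -1) [(np.float64(0.506), np.float64(0.271)), (np.float64(0.512), np.float64(0.258)), (np.float64(0.54), np.float64(0.203)), (np.float64(0.562), np.float64(0.15)), (np.float64(0.58), np.float64(0.098)), (np.float64(0.594), np.float64(0.046)), (np.float64(0.604), np.float64(-0.006)), (np.float64(0.611), np.float64(-0.06)), (np.float64(0.615), np.float64(-0.116)), (np.float64(0.616), np.float64(-0.174)), (np.float64(0.616), np.float64(-0.236))]
10.1583 [0.61241532 0.23920699 0.24927197] [-0.19846521  0.08788048 -0.45448322] 0.020137428263769176
```

View pics/top1.png

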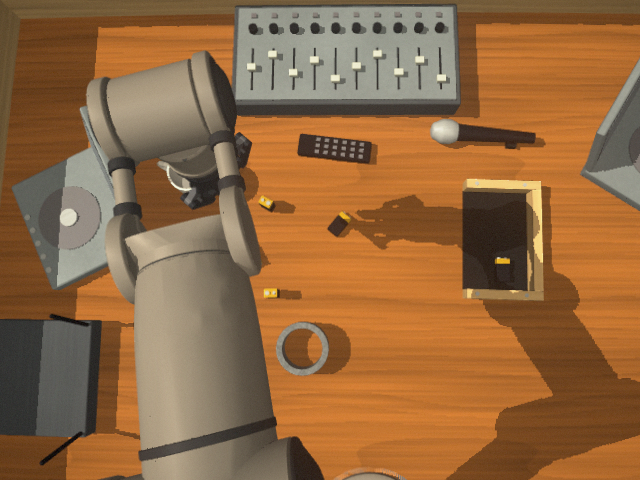

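Battery C lies well inside the bay at (503,268), broadside, and nothing else has moved. Now A.

```bash
python3 - <<'E'
from h import *
A=path((.588,.061),(-.64,-.77),(.559,-.26))
push(A,sgn(A)[1])
p,h=B[0]; r.reach([*p,.2],quat(h,sgn(B)[1]))
st=r.read_state(); print(st["time_s"],st["contact_force"])
im,_=optics.get_image("top"); save("top2",im)
E
```

```text
18.3167 [0.89773388 0.38254269 0.6013277 ]
```

View pics/top2.png

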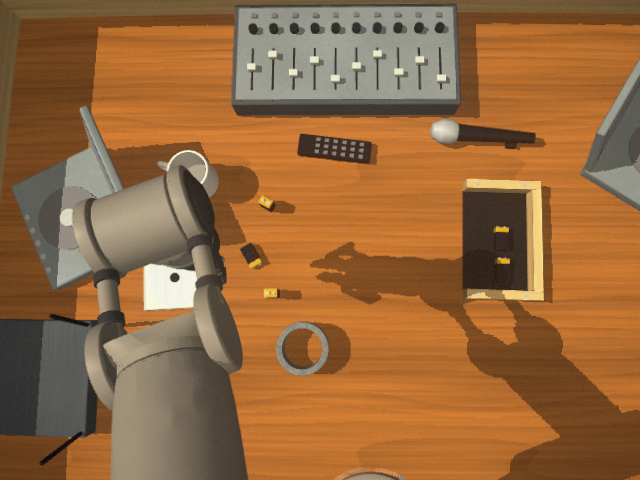

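A is in the bay at (502,237), C is still there, and the fresh ones haven't moved. Now B, into the free lane.

```bash
python3 - <<'E'
from h import *
push(B,sgn(B)[1])
r.movej([-1.453,0.342,1.524,0,1.275,-0.146])
p=r.read_state(); print(p["time_s"])
im,_=optics.get_image("top"); save("top3",im)
im2,_=optics.get_image("side"); save("side3",im2)
E
```

```text
27.95
```

View pics/top3.png

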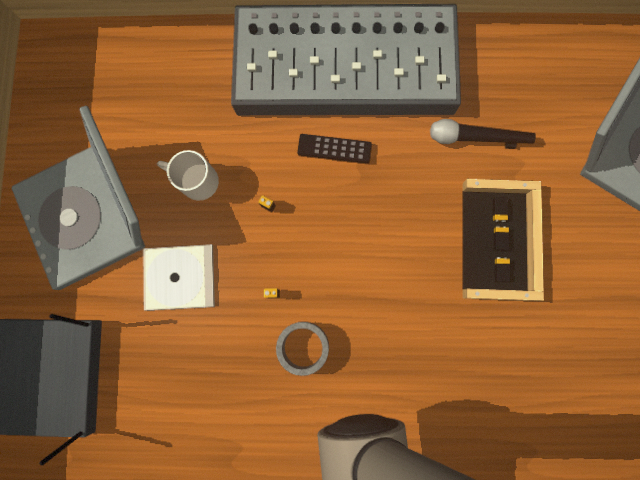

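View pics/side3.png

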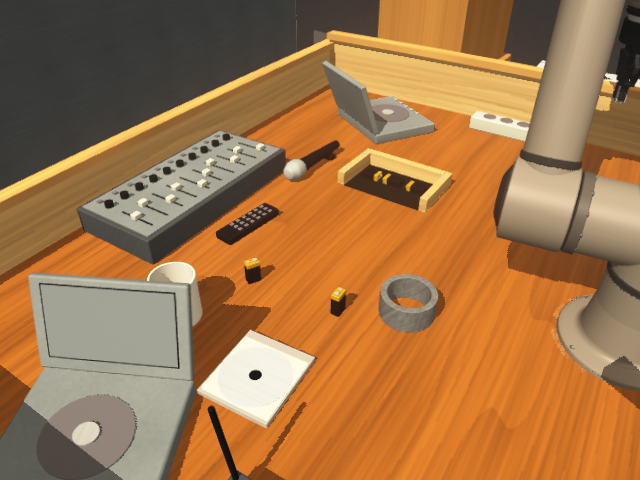

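All three lie flat and side by side near column 502, rows 208, 237 and 268, about 37 px behind the mouth line at column 463. The fresh batteries and the other items are in the same pixels as at the start. Handing in.

```bash
python3 - <<'E'
from h import *
print(px2w("top",[[501,208],[502,237],[503,268]],.017).round(3)); r.finish_job()
E
```

```text
[[ 0.62  -0.264  0.017]
 [ 0.561 -0.263  0.017]
 [ 0.499 -0.263  0.017]]
the job is handed in; nothing more can be done
```

I pushed the three spent batteries along the desk into the bay one at a time, using two slightly spread fingertips and never gripping or lifting them. The job was handed in at about 28 s, well under the 72 s limit.

- **Batteries in the bay:** in the last top and side pictures all three lie flat, side by side across the bay. Their centres are at world (0.620, -0.264), (0.561, -0.263) and (0.499, -0.263), about 80 mm behind the mouth line (y about -0.18).
- **Everything else:** the two fresh batteries still stand upright. By eye, the remote, mic, disc case, tape and mug look unmoved from the first pictures.
- **Robot:** the arm is back at its start pose, clear of everything. No push hit its force limit.

None of my checks failed or disagreed. The hand-in itself reports no verdict.

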